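Separator sheet between tip boxes

ROBOT

A 6-joint arm with a two-finger parallel gripper is mounted at the origin on the work surface. World frame = base frame: x ahead of the robot, y to its left, z up, the work surface at z = 0. Lengths are in mm, angles in rad, forces in N, time in s.
With the tool pointing down it reaches from about 350 to 975 mm from the base axis. Payload 4.9 kg.
Tool frame: the origin (TCP) lies midway between the tips of the shut fingers; the grasp point (between the pads) lies 19 mm behind it (env.tcp_to_grasp is the z of the grasp point in the tool frame, in mm); z points along the fingers, y is the line along which they close (so a half turn about z gives the same grasp; the last joint's range is limited). The gripper opens to 85 mm and grips with 20 to 120 N. Pads are 22 mm wide; open, the fingers measure 114 mm over their backs; the gripper's body (76 mm by 85 mm) begins 54 mm behind the grasp point. The pads swing forward as they close: fully open they stand 13 mm farther back than shut.
Start: joints at [1.161, 0.053, 1.613, -0, 1.476, -0.119], TCP at [179.189, 598.742, 193.504] pointing down, gripper open.
Joint ranges: [-3.01, 3.01], [-1.01, 2.22], [0.06, 2.58], [-1.02, 4.17], [0.09, 2.62], [-3.14, 3.14]. Speed limits (rad/s): [2.57, 2.57, 3.14, 3.14, 3.14, 3.14].

INTERFACE

Orientations are given as a rotation vector (axis times angle).
In Python, from station import env gives the robot as it stands.
- The arm moves only by the tool servo_tool, never from a script. Its argument "steps" is one flat list of numbers, 6 for each row, row after row: the shift along the tool's x, y, z each as a share of 0.1 m, from -1 to 1, then the turn, a rotation vector about the tool's x, y, z each as a share of 360 degrees, from -1 to 1. In form: [tx, ty, tz, rx, ry, rz, tx, ty, tz, rx, ry, rz, ...]. A call has 1 to 12 rows; each row is the pose to reach, as a shift and turn from the pose commanded when the call began, along the tool's axes at that moment, turning the shorter way round; what a row does not reach only later rows make up. A row lasts 1/10 s, in which the tool goes at most 50 mm and 8.59 degrees, less where a joint would pass 70% of its speed; a pose out of reach is approached as far as the arm can. A call with a number of a shift or a turn outside -1 to 1 is refused whole. A call with a gripper value outside its range is refused whole. "claw" is the gripper's target within -1 to 1 (fully open at 1, half-way at 0, shut at -1), set as the call begins (left out, the last holds). The fingers move at their own pace and stop on an object; the grip force is fixed at half the most. Time passes only in rows, so rows that repeat a pose let the fingers close. It gives the time, the measured TCP pose, the force, the opening and the grip force at its end, in the units of the state.
- env.get_obs(): the state, without advancing time (a new reading comes with each control period).
- env.grab_frame(name): name is "scene" or "side" or "wrist"; returns the picture (420x560x3 uint8, red, green, blue); there is no depth.
- env.camera_params(name): a dict with "vfov" (degrees; the focal length in pixels is half the picture's height over the tangent of half this angle, whatever the lens; pixels are square), "cx", "cy" (the principal point, pixels), "extrinsics" (4x4, takes a point from camera to world coordinates); the wrist camera has in their place "hand_eye" (4x4, takes a point from camera to tool coordinates, whose origin is the TCP and whose axes are the flange's). Camera axes: x right, y up, looking along -z (the intrinsics and any distortion apply to the point x, -y, -z); pixel columns grow to the right and rows downward; lengths in mm; the calibration is good to about 2 mm. A picture is of the moment at which its call begins: read the wrist's pose just before it. camera_params takes no time and is no camera call.
- env.close_job(): hands the job in; it is judged then, once.
The state is a dict: "clock": time; "joints": joint angles; "qvel": joint speeds; "joint_torque": joint torques, N m; "tool_pos": TCP position; "tcp_rot": TCP orientation; "force": force on the tool from outside, world axes, zero at the start; "moment": the same for the moment, N m; "width": opening from 0.0 (shut) to 1.0 (fully open); "finger_force": force on a finger pad.
Only numpy, scipy, OpenCV 4.12 (cv2) and the standard library are available. Lean on these libraries where they do the work, as an engineer would, in place of code of your own. Each camera call takes 0.05 s, during which the arm holds its last target. There are 200 camera calls.

TASK

At the stacking station, slide the yellow separator sheet off its feed shelf, without lifting it away, across onto the white-lidded tip box until it meets the two red stops. Then set the blue-lidded tip box flat on the sheet, centred and square over the lower box; set it down rather than dropping it, and leave the green and orange boxes and the bottle where they are.

Things in the scene. Friction and masses are not known exactly. Their poses are not given: they have to be found in the camera images.
- station: fixed stacking station, aluminium base 165 (x) x 220 (y) mm, 6 mm thick. Origin: on the table under the centre of the nest that holds the lower box; z up. Feed shelf on its +y side, two red stops on its -y side; the sheet is pushed along its -y. Pushed against the stops, the sheet is clear of the shelf, has dropped 3 mm onto the lid and is centred there to 1 mm
- shelf (a point): centre of the flat top of the station's steel feed shelf, 59 mm above the table, 3 mm above the lower box's lid; axes as the station's. The top spans x +-75 mm and y +-50 mm, i.e. y from +60 to +160 mm of the station, leaving a 30 mm open gap to the lower box
- stops (a point): point midway between the two red stop posts, on their inner faces (station y = -41 mm), at the height of their tops, 72 mm above the table; axes as the station's. The posts are 12 mm wide and stand at x = +-42 mm
- sheet: loose rigid yellow sheet, 0.07 kg: flat part 130 (x) x 80 (y) x 5 mm; along its whole +y edge an upright lip, 4 mm thick (y +40 to +44 mm), to 18 mm above the underside. Origin: centre of the flat part's underside, z up. Starts flat on the shelf, axes nearly the station's, lip away from the lower box; nothing is behind the lip, so fingertips a few mm above the shelf can push it
- lower_box: tip box, closed and rigid, 120 x 60 x 50 mm (x, y, z), about 0.3 kg, pale blue-grey body with a flat white lid 14 mm deep; origin at the centre of its underside, x along its length, z up. It sits loosely in the station's nest (on the 6 mm base, so its lid is 56 mm above the table) and must stay there
- blue_box: tip box, closed and rigid, 120 x 60 x 50 mm (x, y, z), about 0.25 kg, pale blue-grey body with a flat blue lid 14 mm deep; origin at the centre of its underside, x along its length, z up. It stands on the table in one of three places shared with the green and orange boxes, long side roughly along the world's x; this is the one to stack. It can be gripped across its 60 mm width
- green_box: tip box, closed and rigid, 120 x 60 x 50 mm (x, y, z), about 0.25 kg, pale blue-grey body with a flat green lid 14 mm deep; origin at the centre of its underside, x along its length, z up; a bystander, leave it
- orange_box: tip box, closed and rigid, 120 x 60 x 50 mm (x, y, z), about 0.25 kg, pale blue-grey body with a flat orange lid 14 mm deep; origin at the centre of its underside, x along its length, z up; a bystander, leave it
- bottle: small white bottle with a blue cap, 48 mm across, 95 mm tall, standing on the table beyond the station; origin at the centre of its underside; a bystander, leave it
Not all that is in view belongs to the job. Several things have the shape of the sheet; the one meant has the colours described above.

How it is judged:
By the outcome, as a careful person would: the job done as asked, in the order asked, and still so for the second after the job is handed in, with the robot touching nothing.
It also fails if it takes over 58 s, if anything falls off the work surface, if the arm or the gripper's body presses on something with over 40 N, if the wrist force passes 120 N, or if a joint passes its speed limit or range.

## Working session

There is one attempt and no reset: what is moved stays moved. The work goes in short steps, Python scripts to look and compute and a tool call to move; the robot and the scene stay as the last step left them, time stands still between calls to the robot, and variables do not carry over. Pictures are saved under pics/ and viewed, at most 10 in all, crops included, and the job is handed in when it is done.

Besides the shell and the picture viewer there is one more tool, called after "Call:" in YAML: its name, and indented under it one key for each argument. servo_tool: Moves the arm, as the interface text tells. Its arguments: {"type":"object","properties":{"steps":{"type":"array","items":{"type":"number"}},"claw":{"type":"number"}},"required":["steps"]}

```bash
ls; mkdir -p pics; python3 - <<'E'
from station import env
import cv2,numpy as np
o=env.get_obs();print({k:np.round(v,3) for k,v in o.items()})
a=[]
for n in("scene","side","wrist"):
    f=env.grab_frame(n);cv2.imwrite(f"pics/{n}0.png",f[:,:,::-1]);np.save(f"{n}0.npy",f)
    p=env.camera_params(n);print(n,{k:np.round(v,4).tolist() if not isinstance(v,str) else v for k,v in p.items()})
E
```

```text
pics
{'clock': np.float64(0.0), 'joints': array([ 1.161,  0.053,  1.614, -0.   ,  1.476, -0.119]), 'qvel': array([-0.   , -0.001, -0.   ,  0.   ,  0.001, -0.001]), 'joint_torque': array([-0.0000e+00, -3.9369e+01, -3.7018e+01, -0.0000e+00,  7.0000e-03,
       -0.0000e+00]), 'tool_pos': array([178.931, 598.111, 192.245]), 'tcp_rot': array([-4.550e-01, -3.108e+00,  3.000e-03]), 'force': array([ 0.17 , -0.296,  0.208]), 'moment': array([0.004, 0.012, 0.013]), 'finger_force': np.float64(0.0), 'width': np.float64(1.005)}
scene {'vfov': 46.3127, 'cx': 281.3882, 'cy': 212.8652, 'extrinsics': [[-0.0616, -0.7162, 0.6952, 1448.9606], [0.998, -0.0343, 0.0531, 57.909], [-0.0142, 0.6971, 0.7169, 1004.7696], [0.0, 0.0, 0.0, 1.0]]}
side {'vfov': 44.3168, 'cx': 278.9756, 'cy': 206.2999, 'extrinsics': [[0.9354, 0.2292, -0.2693, 181.2046], [-0.3534, 0.5789, -0.7348, -1050.4865], [-0.0125, 0.7825, 0.6225, 952.8634], [0.0, 0.0, 0.0, 1.0]]}
wrist {'vfov': 63.044, 'cx': 283.8215, 'cy': 209.1262, 'hand_eye': [[0.0003, 0.9445, 0.3285, 85.2849], [1.0, -0.0004, 0.0002, 0.4131], [0.0003, 0.3285, -0.9445, -179.9789], [0.0, 0.0, 0.0, 1.0]]}
```

View pics/scene0.png

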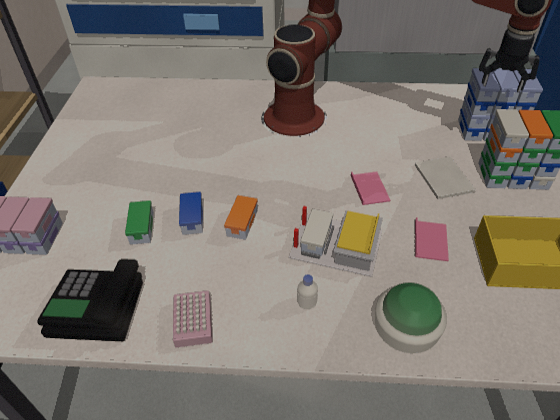

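View pics/side0.png

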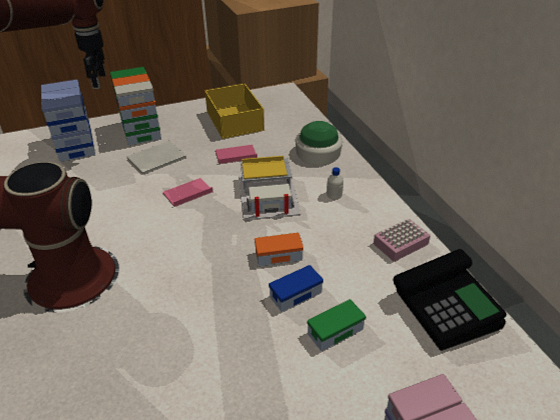

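The scene view shows the station around (340,235): white lid (317,228), yellow sheet (357,232), red stops (304,215)/(296,238). The boxes are in a row: orange (241,216), blue (191,212), green (139,221). Bottle at (307,292).

```bash
cat > h.py <<'E'
import numpy as np,cv2
from scipy.spatial.transform import Rotation as R
from station import env
def cam(n,o=None):
    p=env.camera_params(n);f=210/np.tan(np.radians(p['vfov'])/2)
    if n=='wrist':
        T=np.eye(4);T[:3,:3]=R.from_rotvec(o['tcp_rot']).as_matrix();T[:3,3]=o['tool_pos'];E=T@np.array(p['hand_eye'])
    else:E=np.array(p['extrinsics'])
    return f,p['cx'],p['cy'],E
def plane(c,uv,z):
    f,cx,cy,E=c;uv=np.atleast_2d(np.asarray(uv,float))
    d=np.c_[(uv[:,0]-cx)/f,-(uv[:,1]-cy)/f,-np.ones(len(uv))]@E[:3,:3].T
    return E[:3,3]+d*((z-E[2,3])/d[:,2])[:,None]
def mask(im,h0,h1,s=110,v=40):
    return cv2.inRange(cv2.cvtColor(im,cv2.COLOR_RGB2HSV),(h0,s,v),(h1,255,255))
def blobs(m,amin=30):
    cs,_=cv2.findContours(m,cv2.RETR_EXTERNAL,cv2.CHAIN_APPROX_NONE)
    return sorted([c for c in cs if cv2.contourArea(c)>amin],key=cv2.contourArea,reverse=True)
def rect(c,cnt,z):
    "min-area rectangle of a contour cast on plane z: centre, (long, short), angle of long side in (-90,90]"
    P=plane(c,cnt.reshape(-1,2),z)[:,:2]
    (x,y),(w,h),a=cv2.minAreaRect(P.astype(np.float32))
    if w<h:w,h,a=h,w,a+90
    return np.round([x,y,w,h,(a+90)%180-90],1)
E
python3 - <<'E'
from h import *
for n in('scene','side'):
    im=np.load(n+'0.npy');c=cam(n)
    for k,h0,h1,z in(('blue',108,128,50),('yellow',22,32,64),('orange',6,16,50),('green',50,75,50),('red',0,4,72)):
        for b in blobs(mask(im,h0,h1,150,60))[:4]:
            print(n,k,np.round(b.reshape(-1,2).mean(0)),cv2.contourArea(b),rect(c,b,z))
E
```

```text
scene blue [133.  18.] 2533.0 [-651.2 -777.7  643.6  279.1   89.6]
scene blue [231.  19.] 1085.0 [-649.7 -344.8  374.8  276.1   89.7]
scene blue [190. 206.] 416.0 [ 505.  -267.8   99.    56.2   10.1]
scene blue [483. 103.] 72.5 [-30.2 639.3  73.4  67.1  59.8]
scene yellow [521. 251.] 5467.5 [634.1 597.3 235.7 228.3  90. ]
scene yellow [358. 232.] 1149.5 [587.9 189.4 141.5  82.8 -13.6]
scene orange [240. 214.] 702.5 [ 533.  -124.2  137.7   61.   -10.7]
scene orange [535. 125.] 619.0 [ 88.6 786.5 178.7  76.2  -1.1]
scene orange [504. 144.] 130.5 [172.9 648.5 156.7  70.2  26.7]
scene green [553. 122.] 276.5 [ 72.8 837.1 163.4  52.9 -17.9]
scene green [504. 165.] 66.5 [296.4 639.1  60.7  39.4  79.1]
scene green [534. 152.] 66.5 [231.5 743.1  63.5  37.8  83.3]
scene green [527. 166.] 64.0 [298.6 706.3  61.7  35.5  83.7]
scene red [296. 238.] 51.0 [628.7  29.7  63.8   7.7   2.3]
scene red [304. 215.] 44.5 [548.9  48.1  66.2   9.4  -1. ]
side blue [296. 284.] 878.5 [ 506.9 -270.4  118.1   65.    10.7]
side yellow [234. 110.] 2284.0 [617.5 599.3 381.6 195.3  89.5]
side yellow [264. 167.] 756.5 [590.8 199.6 128.8 106.8 -13.5]
side orange [15. 96.] 888.5 [-150.3 1146.5  787.2  116.5  -82.5]
side orange [114.  37.] 874.5 [ 295.5 1652.5 1020.2  132.1   85.8]
side orange [278. 244.] 777.5 [ 514.8 -128.9  120.5   68.7  -10.5]
side orange [12. 54.] 323.5 [-175.5 1530.1  593.1   56.6  -82.5]
side green [336. 319.] 1070.0 [ 548.8 -403.   117.8   58.6   10.1]
side green [128.  72.] 161.5 [3.0080e+02 1.1012e+03 1.4020e+02 6.0900e+01 4.0000e-01]
side red [ 90. 281.] 665.5 [ 58.  -99.1 188.4  87.9  58.6]
side red [257. 206.] 46.0 [505.7  12.1  84.1  10.3  73.6]
side red [286. 203.] 39.5 [583.7  -4.8  84.9   8.5  68.6]
side red [  2. 184.] 31.0 [-155.1  386.9   82.9   13.8  -87.7]
```

Call:
servo_tool:
  steps: [0, 0, -0.4, 0, 0, 0, 0, 0, -0.8, 0, 0, 0, -0.4, -0.2, -0.8, 0, 0, 0, -0.8, -0.4, -0.8, 0, 0, 0, -1, -0.55, -0.8, 0, 0, 0]

```text
clock: 0.65
tool_pos: [261.0, 515.8, 273.6]
tcp_rot: [0.457, 3.107, -0.0]
force: [-0.1, 0.1, 0.2]
width: 1.003
finger_force: 0.0
```

Call:
servo_tool:
  steps: [-0.4, -0.22, 0, 0, 0, 0, -0.8, -0.44, 0, 0, 0, 0, -1, -0.55, 0, 0, 0, 0]

```text
clock: 0.95
tool_pos: [341.0, 433.7, 273.1]
tcp_rot: [0.459, 3.107, -0.001]
force: [-0.0, 0.9, 0.5]
width: 1.003
finger_force: 0.0
```

Call:
servo_tool:
  steps: [-0.4, -0.22, 0, 0, 0, 0, -0.8, -0.44, 0, 0, 0, 0, -1, -0.55, 0, 0, 0, 0]

```text
clock: 1.25
tool_pos: [421.0, 352.2, 273.1]
tcp_rot: [0.459, 3.108, -0.001]
force: [0.5, -0.4, 0.2]
width: 1.001
finger_force: 0.0
```

Call:
servo_tool:
  steps: [-0.4, -0.22, 0, 0, 0, 0, -0.8, -0.44, 0, 0, 0, 0, -1, -0.55, 0, 0, 0, 0]

```text
clock: 1.55
tool_pos: [501.0, 270.7, 273.0]
tcp_rot: [-0.459, -3.108, 0.002]
force: [0.3, -0.3, -0.3]
width: 0.999
finger_force: 0.0
```

Call:
servo_tool:
  steps: [-0.4, -0.22, 0, 0, 0, 0.02, -0.8, -0.44, 0, 0, 0, 0.04, -1, -0.55, 0.1, 0, 0, 0.06, -1, -0.57, 0.2, 0, 0, 0.08, -1, -0.57, 0.2, 0, 0, 0.1, -1, -0.57, 0.2, 0, 0, 0.12, -1, -0.57, 0.2, 0, 0, 0.15, -1, -0.57, 0.2, 0, 0, 0.17, -1, -0.57, 0.2, 0, 0, 0.19, -1, -0.57, 0.2, 0, 0, 0.22, -1, -0.57, 0.2, 0, 0, 0.241, -1, -0.57, 0.2, 0, 0, 0.241]

```text
clock: 2.75
tool_pos: [578.5, 190.0, 253.0]
tcp_rot: [-2.466, -1.946, 0.001]
force: [0.9, 0.7, -0.1]
width: 1.002
finger_force: 0.0
```

```bash
python3 - <<'E'
from h import *
o=env.get_obs();im=env.grab_frame('wrist');cv2.imwrite('pics/w1.png',im[:,:,::-1]);np.save('w1.npy',im);np.save('w1o.npy',np.r_[o['tool_pos'],o['tcp_rot']])
print(o['clock'],o['tool_pos'],o['tcp_rot'],o['joints'])
c=cam('wrist',o)
for k,h0,h1,z in(('yellow',22,32,64),('red',0,4,72),('red2',174,179,72)):
    for b in blobs(mask(im,h0,h1,140,60))[:4]:
        print(k,np.round(b.reshape(-1,2).mean(0)),cv2.contourArea(b),rect(c,b,z))
E
```

```text
2.75 [578.54613753 189.98949995 253.01376966] [-2.46624016e+00 -1.94555961e+00  1.13118657e-03] [ 1.95160972e-01 -1.28961069e-02  1.58098907e+00 -3.59791471e-05
  1.57429023e+00  4.30113993e-01]
yellow [293. 166.] 8696.5 [588.4 191.8 133.5  82.3 -13.4]
red [329. 287.] 126.5 [599.1  42.5  27.8  10.4  85.4]
red [262. 286.] 115.5 [519.6  61.7  27.2  10.1  71.7]
```

View pics/w1.png

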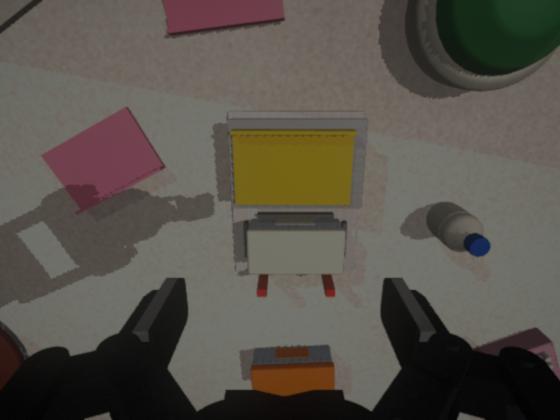

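The wrist view shows the sheet (232-355, 130-207) with lip on the far (upper) side, on the shelf (228-366, 112-208); white lid at (247-345, 220-276); stops at (262,286) and (329,286).

```bash
python3 - <<'E'
from h import *
v=np.load('w1o.npy');im=np.load('w1.npy');c=cam('wrist',dict(tool_pos=v[:3],tcp_rot=v[3:]))
hsv=cv2.cvtColor(im,cv2.COLOR_RGB2HSV)
Rt=R.from_rotvec(v[3:]).as_matrix();print('tool x,y deg',[np.degrees(np.arctan2(Rt[1,i],Rt[0,i])) for i in(0,1)])
print(hsv[250,290],hsv[215,290],hsv[120,290],hsv[240,200])
p=hsv[250,290].astype(int)
m=cv2.inRange(hsv,(0,0,int(p[2])-14),(179,60,int(p[2])+14));roi=np.zeros_like(m);roi[222:290,235:360]=255
m=cv2.morphologyEx(m&roi,cv2.MORPH_OPEN,np.ones((5,5)));b=blobs(m)[0];print('lid',cv2.boundingRect(b),rect(c,b,56))
y=blobs(mask(im,22,32,140,60))[0].reshape(-1,2)
def edge(z,sel):
    q=plane(c,y[sel],z)[:,:2].astype(np.float32);l=cv2.fitLine(q,cv2.DIST_HUBER,0,.01,.01).ravel();return np.round([(np.degrees(np.arctan2(l[1],l[0]))+90)%180-90,*l[2:]],1)
i=(y[:,0]>240)&(y[:,0]<348)
print('front',edge(64,i&(y[:,1]>190)),'lip',edge(77,i&(y[:,1]<145)))
print('shelf',np.round(plane(c,[(228,112),(366,113),(362,208),(231,207)],59)[:,:2]))
for r in blobs(mask(im,0,4,140,60))[:2]:
    x,yy,w,h=cv2.boundingRect(r);print('stop',x,yy,w,h,plane(c,[(x+w/2,yy+h)],72)[0].round(1))
E
```

```text
tool x,y deg [np.float64(76.53818444247219), np.float64(-13.461830163107296)]
[ 28  26 116] [20 26 60] [15 16 94] [ 20  27 115]
lid (235, 222, 125, 68) [569.2  81.4 157.4  91.2 -13.4]
front [-13.4 600.3 146.7] lip [-13.4 589.5 235.3]
shelf [[536. 265.]
 [677. 231.]
 [656. 127.]
 [509. 163.]]
stop 324 276 11 20 [596.8  28.2  72. ]
stop 257 276 10 20 [516.4  47.4  72. ]
```

Call:
servo_tool:
  steps: [0.4, 0.12, 0, 0, 0, 0, 0.75, 0.12, 0.3, 0, 0, 0, 0.75, 0.12, 0.65, 0, 0, 0, 0.75, 0.12, 1, 0, 0, 0, 0.75, 0.12, 1, 0, 0, 0]

```text
clock: 3.3
tool_pos: [603.7, 259.2, 146.1]
tcp_rot: [-2.459, -1.947, 0.018]
force: [-0.2, 1.0, -0.1]
width: 0.999
finger_force: 0.0
```

Call:
servo_tool:
  steps: [0, 0, 0.3, 0, 0, 0, 0, 0, 0.6, 0, 0, 0, 0, 0, 0.8, 0, 0, 0, 0, 0, 0.9, 0, 0, 0, 0, 0, 1, 0, 0, 0, 0, 0, 1, 0, 0, 0]

```text
clock: 3.9
tool_pos: [607.9, 260.1, 53.5]
tcp_rot: [-2.465, -1.947, 0.001]
force: [-0.1, -0.3, -0.0]
width: 1.001
finger_force: 0.0
```

Call:
servo_tool:
  steps: [-0.03, 0, 0, 0, 0, 0, -0.06, 0, 0, 0, 0, 0, -0.09, 0, 0, 0, 0, 0, -0.12, 0, 0, 0, 0, 0, -0.15, 0, 0, 0, 0, 0, -0.2, 0, 0, 0, 0, 0, -0.25, 0, 0, 0, 0, 0, -0.3, 0, 0, 0, 0, 0]

```text
clock: 4.7
tool_pos: [600.8, 230.5, 53.5]
tcp_rot: [-2.466, -1.946, 0.0]
force: [0.5, 0.7, 0.3]
width: 0.999
finger_force: 0.0
```

```bash
python3 - <<'E'
from h import *
o=env.get_obs();im=env.grab_frame('wrist');cv2.imwrite('pics/w2.png',im[:,:,::-1])
print(o['clock'],o['tool_pos'],o['force'])
p=o['tool_pos'];print(p[0]*.2317+p[1]*.9728,p[0]*.9728-p[1]*.2317)
E
```

```text
4.7 [600.76001963 230.49133545  53.46457288] [0.53101417 0.71333953 0.34684925]
363.41806767552475 531.0145046753217
```

View pics/w2.png

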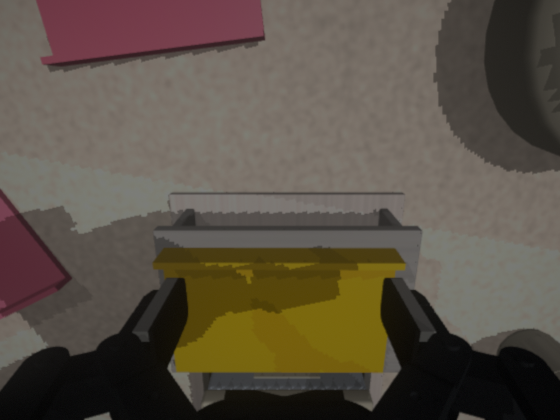

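The picture shows the lip (row 250-270, full width) still unobscured and untouched, with the fingertips appearing above it. I'll check the tip height from the fixed cameras.

```bash
python3 - <<'E'
from h import *
L=[]
def proj(n,P):
    f,cx,cy,E=cam(n);q=np.linalg.inv(E)@np.r_[P,1];return np.array([cx-f*q[0]/q[2],cy+f*q[1]/q[2]])
o=env.get_obs();p=o['tool_pos']
for n in('side','scene'):
    im=env.grab_frame(n);u=proj(n,p).round().astype(int);print(n,u)
    a=im[u[1]-90:u[1]+50,u[0]-65:u[0]+65];a=cv2.resize(a,None,fx=3,fy=3,interpolation=cv2.INTER_CUBIC)
    cv2.drawMarker(a,(196,271),(255,0,255),0,16);L.append(a)
cv2.imwrite('pics/f1.png',np.hstack(L)[:,:,::-1])
E
```

```text
side [263 164]
scene [374 237]
```

View pics/f1.png

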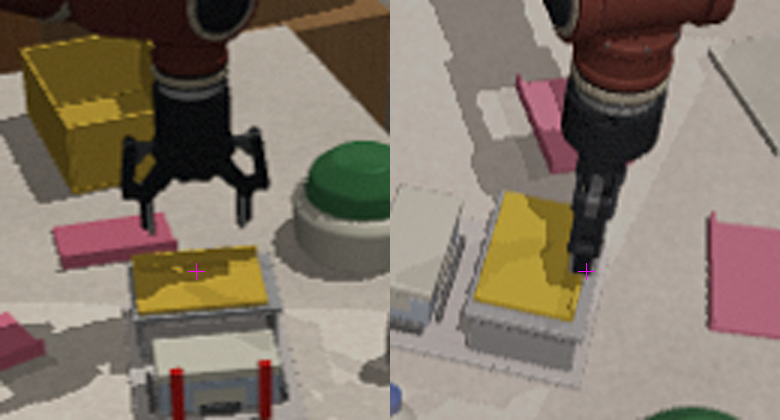

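The fixed cameras show the open tips roughly 45–50 mm above the reported TCP, much more than the stated 13 mm, so I'll back off, descend another 35 mm and check.

Call:
servo_tool:
  steps: [0.2, 0, 0, 0, 0, 0, 0.33, 0, 0, 0, 0, 0, 0.33, 0, 0.15, 0, 0, 0, 0.33, 0, 0.25, 0, 0, 0, 0.33, 0, 0.35, 0, 0, 0, 0.33, 0, 0.35, 0, 0, 0]

```text
clock: 5.45
tool_pos: [606.3, 262.1, 15.1]
tcp_rot: [-2.465, -1.945, 0.008]
force: [-0.6, 0.8, -0.2]
width: 1.001
finger_force: 0.0
```

```bash
cat >> h.py <<'E'
def proj(n,P):
    f,cx,cy,E=cam(n);q=np.linalg.inv(E)@np.r_[P,1];return np.array([cx-f*q[0]/q[2],cy+f*q[1]/q[2]])
def crops(name,P,names=('side','scene')):
    L=[]
    for n in names:
        im=env.grab_frame(n);u=proj(n,P).round().astype(int)
        a=im[u[1]-70:u[1]+70,u[0]-65:u[0]+65];L.append(cv2.resize(a,None,fx=3,fy=3,interpolation=cv2.INTER_CUBIC));print(n,u)
    cv2.imwrite(name,np.hstack(L)[:,:,::-1])
E
python3 - <<'E'
from h import *
o=env.get_obs();p=o['tool_pos'];print(p,o['force'])
crops('pics/f2.png',np.r_[p[:2],70])
E
```

```text
[606.27839857 262.14922104  15.07446809] [-0.6203795   0.75293983 -0.15696994]
side [261 154]
scene [387 235]
```

View pics/f2.png

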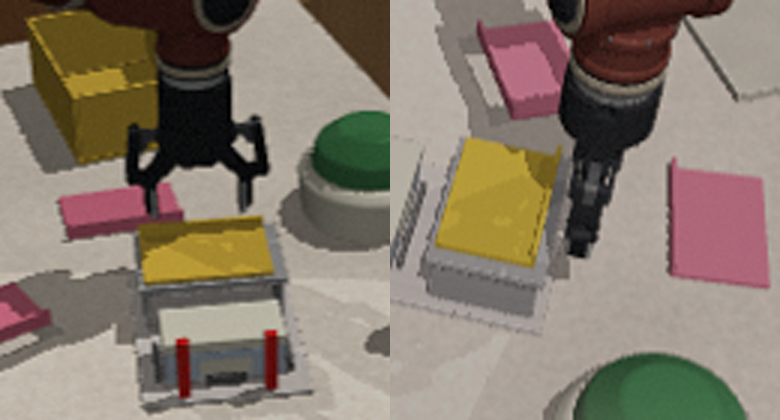

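Tips now sit at z≈70 (mid tips (198,210), matching the 70 mm projection), so the true open-tip offset is about 55 mm. Lower 5 mm and push.

Call:
servo_tool:
  steps: [0, 0, 0.05, 0, 0, 0, -0.05, 0, 0.05, 0, 0, 0, -0.1, 0, 0.05, 0, 0, 0, -0.16, 0, 0.05, 0, 0, 0, -0.22, 0, 0.05, 0, 0, 0, -0.28, 0, 0.05, 0, 0, 0, -0.34, 0, 0.05, 0, 0, 0, -0.4, 0, 0.05, 0, 0, 0, -0.46, 0, 0.05, 0, 0, 0, -0.52, 0, 0.05, 0, 0, 0, -0.58, 0, 0.05, 0, 0, 0, -0.58, 0, 0.05, 0, 0, 0]

```text
clock: 6.75
tool_pos: [594.9, 205.8, 13.4]
tcp_rot: [2.466, 1.946, -0.001]
force: [0.3, 0.4, 0.2]
width: 1.001
finger_force: 0.0
```

```bash
python3 - <<'E'
from h import *
o=env.get_obs();p=o['tool_pos'];print(p,o['force'],p[0]*.2317+p[1]*.9728,p[0]*.9728-p[1]*.2317)
im=env.grab_frame('wrist');c=cam('wrist',o)
m=mask(im,22,32,140,40);b=blobs(m)[0];print(rect(c,b,64))
im2=env.grab_frame('side');b=blobs(mask(im2,22,32,150,60));print([rect(cam('side'),q,64) for q in b[:3]])
cv2.imwrite('pics/w3.png',im[:,:,::-1])
E
```

```text
[594.85205312 205.83993511  13.3748915 ] [0.3253202  0.37729686 0.22460321] 338.06830958301555 530.978964313169
[585.8 169.3 111.7  59.5 -13.4]
[array([589.8, 576.1, 355.6, 152. ,  78.5]), array([582.4, 161.8, 129.4, 108.5, -13.6])]
```

View pics/w3.png

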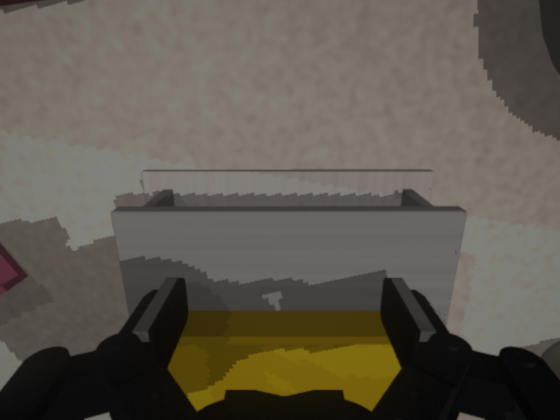

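Call:
servo_tool:
  steps: [-0.06, 0, 0, 0, 0, 0, -0.12, 0, 0, 0, 0, 0, -0.18, 0, 0, 0, 0, 0, -0.24, 0, 0, 0, 0, 0, -0.3, 0, 0, 0, 0, 0, -0.36, 0, 0, 0, 0, 0, -0.42, 0, 0, 0, 0, 0, -0.47, 0, 0, 0, 0, 0, -0.51, 0, 0, 0, 0, 0, -0.54, 0, 0, 0, 0, 0, -0.57, 0, 0, 0, 0, 0, -0.57, 0, 0, 0, 0, 0]

```text
clock: 8.05
tool_pos: [581.8, 150.9, 13.5]
tcp_rot: [2.466, 1.946, -0.0]
force: [0.8, 0.5, 0.6]
width: 0.999
finger_force: 0.0
```

Call:
servo_tool:
  steps: [-0.02, 0, 0, 0, 0, 0, -0.03, 0, 0, 0, 0, 0, -0.04, 0, 0, 0, 0, 0, -0.05, 0, 0, 0, 0, 0, -0.05, 0, 0, 0, 0, 0]

```text
clock: 8.55
tool_pos: [580.7, 146.3, 13.5]
tcp_rot: [2.466, 1.947, -0.0]
force: [1.0, -1.5, -0.6]
width: 0.997
finger_force: 0.0
```

Call:
servo_tool:
  steps: [-0.01, 0, 0, 0, 0, 0, -0.02, 0, 0, 0, 0, 0, -0.02, 0, 0, 0, 0, 0]

```text
clock: 8.85
tool_pos: [580.2, 144.3, 13.5]
tcp_rot: [2.466, 1.946, -0.0]
force: [0.4, 0.4, 0.3]
width: 0.999
finger_force: 0.0
```

Call:
servo_tool:
  steps: [-0.01, 0, 0, 0, 0, 0, -0.01, 0, 0, 0, 0, 0]

```text
clock: 9.05
tool_pos: [580.0, 143.3, 13.5]
tcp_rot: [2.466, 1.947, -0.0]
force: [0.0, -0.6, -0.1]
width: 0.999
finger_force: 0.0
```

Call:
servo_tool:
  steps: [-0.01, 0, 0, 0, 0, 0, -0.01, 0, 0, 0, 0, 0]

```text
clock: 9.25
tool_pos: [579.7, 142.4, 13.5]
tcp_rot: [2.466, 1.947, -0.0]
force: [-0.8, 1.5, 0.6]
width: 1.002
finger_force: 0.0
```

Call:
servo_tool:
  steps: [-0.01, 0, 0, 0, 0, 0, -0.01, 0, 0, 0, 0, 0]

```text
clock: 9.45
tool_pos: [579.5, 141.4, 13.5]
tcp_rot: [2.466, 1.947, -0.0]
force: [0.3, -0.6, -0.2]
width: 1.005
finger_force: 0.0
```

Call:
servo_tool:
  steps: [-0.01, 0, 0, 0, 0, 0, -0.015, 0, 0, 0, 0, 0]

```text
clock: 9.65
tool_pos: [579.1, 140.0, 13.5]
tcp_rot: [-2.466, -1.947, 0.0]
force: [0.3, -0.1, -0.2]
width: 0.999
finger_force: 0.2
```

```bash
python3 - <<'E'
from h import *
o=env.get_obs();p=o['tool_pos'];print(p,o['force'])
crops('pics/f3.png',[566,88,65])
for n in('side','scene'):
    im=env.grab_frame(n);np.save(n+'1.npy',im);print([rect(cam(n),q,61) for q in blobs(mask(im,22,32,150,60))[:3]])
E
```

```text
[579.13115818 140.00607122  13.46117698] [ 0.3354242  -0.10921362 -0.20505347]
side [268 188]
scene [319 222]
[array([588.9, 545.9, 264. , 136.7,  89.7]), array([566.7,  95.9, 128.9, 105.8, -13.8])]
[array([631.6, 598.4, 235.3, 228.9,  90. ]), array([568.9,  86.7, 130.6,  82.7, -13.4])]
```

View pics/f3.png

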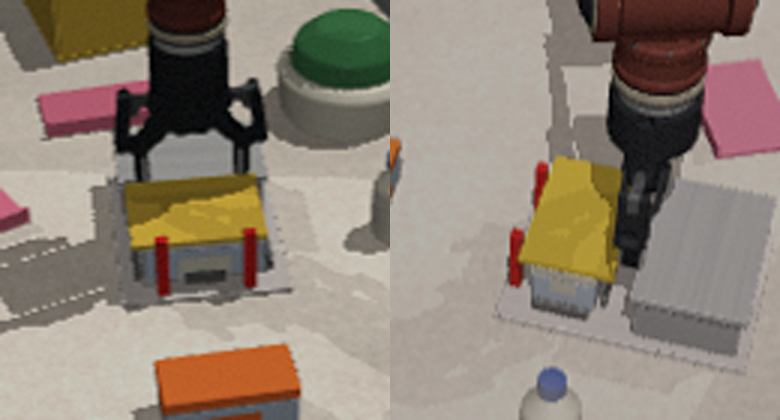

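The sheet is on the white lid, very near the red posts (side-crop posts at (162,265),(250,258)); no contact force yet. Continue in small steps.

Call:
servo_tool:
  steps: [-0.01, 0, 0, 0, 0, 0, -0.01, 0, 0, 0, 0, 0]

```text
clock: 10.05
tool_pos: [578.9, 139.0, 13.5]
tcp_rot: [2.466, 1.947, -0.0]
force: [0.3, 0.3, 0.3]
width: 0.999
finger_force: 0.0
```

Call:
servo_tool:
  steps: [-0.01, 0, 0, 0, 0, 0, -0.01, 0, 0, 0, 0, 0]

```text
clock: 10.25
tool_pos: [578.9, 138.8, 13.7]
tcp_rot: [-2.465, -1.946, -0.002]
force: [0.8, 2.7, -0.2]
width: 1.001
finger_force: 1.8
```

Call:
servo_tool:
  steps: [-0.01, 0, 0, 0, 0, 0, -0.01, 0, 0, 0, 0, 0]

```text
clock: 10.45
tool_pos: [578.9, 138.8, 14.0]
tcp_rot: [-2.465, -1.945, -0.005]
force: [0.8, 6.4, 0.3]
width: 1.001
finger_force: 3.4
```

Contact with the stops (6 N). Back off, rise, and look.

Call:
servo_tool:
  steps: [0.1, 0, 0, 0, 0, 0, 0.25, 0, 0, 0, 0, 0, 0.25, 0, -0.3, 0, 0, 0, 0.25, 0, -0.7, 0, 0, 0, 0.25, 0, -1, 0, 0, 0]

```text
clock: 10.95
tool_pos: [584.9, 162.2, 115.4]
tcp_rot: [2.464, 1.947, 0.001]
force: [-0.6, -0.4, 0.1]
width: 0.998
finger_force: 0.0
```

Call:
servo_tool:
  steps: [-0.1, 0, -0.4, 0, 0, 0, -0.3, 0, -0.8, 0, 0, 0, -0.35, 0, -1, 0, 0, 0, -0.35, 0, -1, 0, 0, 0, -0.35, 0, -1, 0, 0, 0]

```text
clock: 11.45
tool_pos: [576.2, 127.9, 213.0]
tcp_rot: [-2.466, -1.947, 0.0]
force: [0.2, -0.5, -0.6]
width: 0.999
finger_force: 0.0
```

```bash
python3 - <<'E'
from h import *
o=env.get_obs();im=env.grab_frame('wrist');cv2.imwrite('pics/w4.png',im[:,:,::-1]);np.save('w4.npy',im);np.save('w4o.npy',np.r_[o['tool_pos'],o['tcp_rot']])
c=cam('wrist',o);print(o['clock'],o['tool_pos'])
X=np.array([np.cos(np.radians(-13.4)),np.sin(np.radians(-13.4))]);Y=np.array([-X[1],X[0]])
for k,h0,h1,z in(('yellow',22,32,61),('red',0,4,72)):
    for b in blobs(mask(im,h0,h1,140,50))[:2]:
        r=rect(c,b,z);print(k,cv2.boundingRect(b),r,'st',r[:2]@X,r[:2]@Y)
E
```

```text
11.45 [576.1625544  127.86577115 213.01365813]
yellow (214, 179, 135, 77) [563.6  89.1 134.3  84.1 -13.4] st 527.6077467574866 217.2874491577643
red (241, 259, 11, 9) [517.   53.1  10.7   9.4 -13.4] st 490.61931535871827 171.4680652393983
red (320, 259, 11, 9) [597.9  33.8  10.7   9.4 -13.4] st 573.7896184432957 171.44189618263428
```

View pics/w4.png

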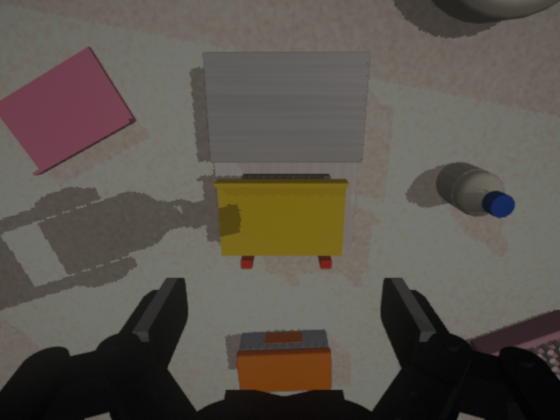

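The sheet lies square against both stops (posts at (247,263),(325,263); sheet front edge on row 256). Now over to the blue box.

Call:
servo_tool:
  steps: [-0.3, 0.05, -0.2, 0, 0, 0, -0.6, 0.1, -0.4, 0, 0, 0, -0.96, 0.17, -0.4, 0, 0, 0]

```text
clock: 11.8
tool_pos: [570.9, 30.2, 254.2]
tcp_rot: [2.463, 1.949, 0.001]
force: [0.9, 0.7, 0.2]
width: 1.001
finger_force: 0.0
```

Call:
servo_tool:
  steps: [-0.4, 0.07, 0, 0, 0, 0, -0.8, 0.14, 0, 0, 0, 0, -0.96, 0.17, 0, 0, 0, 0]

```text
clock: 12.1
tool_pos: [563.5, -69.3, 250.5]
tcp_rot: [-2.466, -1.942, 0.005]
force: [0.5, 0.5, -1.0]
width: 0.998
finger_force: 0.0
```

Call:
servo_tool:
  steps: [-0.4, 0.07, 0, 0, 0, 0, -0.8, 0.14, 0, 0, 0, 0, -0.96, 0.17, 0, 0, 0, 0]

```text
clock: 12.4
tool_pos: [558.2, -166.2, 251.2]
tcp_rot: [-2.465, -1.942, 0.003]
force: [0.2, 0.4, 1.4]
width: 0.998
finger_force: 0.0
```

Call:
servo_tool:
  steps: [-0.4, 0.07, 0, 0, 0, 0.02, -0.8, 0.14, 0, 0, 0, 0.04, -0.96, 0.17, 0, 0, 0, 0.06, -0.96, 0.17, 0, 0, 0, 0.08, -0.96, 0.17, 0, 0, 0, 0.1, -0.96, 0.17, 0, 0, 0, 0.12, -0.96, 0.17, 0, 0, 0, 0.14, -0.96, 0.17, 0, 0, 0, 0.16, -0.96, 0.17, 0, 0, 0, 0.184, -0.96, 0.17, 0, 0, 0, 0.184, -0.96, 0.17, 0, 0, 0, 0.184]

```text
clock: 13.5
tool_pos: [553.3, -260.8, 252.4]
tcp_rot: [-3.127, -0.289, 0.002]
force: [0.3, -0.2, -1.6]
width: 0.996
finger_force: 0.0
```

```bash
python3 - <<'E'
from h import *
o=env.get_obs();im=env.grab_frame('wrist');cv2.imwrite('pics/w5.png',im[:,:,::-1]);np.save('w5.npy',im)
c=cam('wrist',o);print(o['clock'],o['tool_pos'],o['joints'])
Rt=R.from_rotvec(o['tcp_rot']).as_matrix();print('tool y deg',np.degrees(np.arctan2(Rt[1,1],Rt[0,1])))
for b in blobs(mask(im,108,128,140,40),300)[:4]:
    r=rect(c,b,50);d=np.r_[r[:2],0]-np.r_[o['tool_pos'][:2],0];print(cv2.boundingRect(b),r,'tool dx,dy',(Rt.T@d)[:2])
E
```

```text
13.5 [ 553.3180466  -260.84526379  252.38896541] [-5.62319104e-01 -5.36028643e-03  1.57452617e+00  3.80580547e-04
  1.57425906e+00  8.23992402e-01]
tool y deg -79.429790229079
(256, 156, 50, 95) [ 509.4 -264.6  116.6   56.8   10.5] tool dx,dy [-43.86153179  -4.36531129]
```

View pics/w5.png

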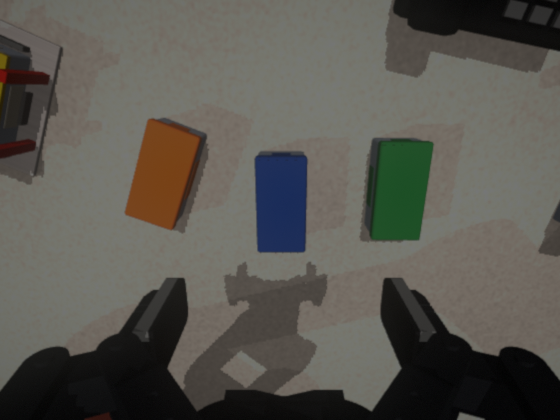

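The blue box is at (281,204) px, aligned with the tool; the orange box (166,173) and green box (402,190) leave room for the fingers. Move over it and descend.

Call:
servo_tool:
  steps: [-0.3, -0.04, 0.3, 0, 0, 0, -0.44, -0.045, 0.7, 0, 0, 0, -0.44, -0.045, 1, 0, 0, 0, -0.44, -0.045, 1, 0, 0, 0]

```text
clock: 13.95
tool_pos: [505.7, -263.0, 147.6]
tcp_rot: [-3.122, -0.284, 0.012]
force: [-0.9, 0.5, 0.0]
width: 0.996
finger_force: 0.0
```

Call:
servo_tool:
  steps: [0, 0, 0.25, 0, 0, 0, 0, 0, 0.5, 0, 0, 0, 0, 0, 0.75, 0, 0, 0, 0, 0, 1, 0, 0, 0, 0, 0, 1, 0, 0, 0]

```text
clock: 14.45
tool_pos: [507.8, -264.1, 51.3]
tcp_rot: [-3.125, -0.285, 0.006]
force: [-0.4, -0.4, -0.8]
width: 1.001
finger_force: 0.0
```

Call:
servo_tool:
  steps: [0, 0, 0.2, 0, 0, 0, 0, 0, 0.4, 0, 0, 0, 0, 0, 0.6, 0, 0, 0, 0, 0, 0.8, 0, 0, 0, 0, 0, 0.9, 0, 0, 0, 0, 0, 0.9, 0, 0, 0]

```text
clock: 15.05
tool_pos: [509.4, -265.3, -36.3]
tcp_rot: [-3.128, -0.284, 0.001]
force: [-0.3, 0.8, -0.0]
width: 0.997
finger_force: 0.0
```

Call:
servo_tool:
  steps: [0, 0, 0.03, 0, 0, 0, 0, 0, 0.05, 0, 0, 0, 0, 0, 0.05, 0, 0, 0]

```text
clock: 15.35
tool_pos: [509.6, -265.7, -40.7]
tcp_rot: [3.128, 0.283, 0.001]
force: [-0.2, -0.6, -0.1]
width: 0.998
finger_force: 0.0
```

Call:
servo_tool:
  steps: [0, 0, 0.02, 0, 0, 0, 0, 0, 0.04, 0, 0, 0, 0, 0, 0.04, 0, 0, 0]

```text
clock: 15.65
tool_pos: [508.9, -265.2, -45.8]
tcp_rot: [-3.128, -0.283, 0.001]
force: [-0.6, -0.3, 0.4]
width: 1.001
finger_force: 0.0
```

Call:
servo_tool:
  steps: [0, 0, 0.02, 0, 0, 0, 0, 0, 0.02, 0, 0, 0]

```text
clock: 15.85
tool_pos: [508.9, -265.2, -47.8]
tcp_rot: [-3.128, -0.283, 0.001]
force: [0.3, 0.3, 0.8]
width: 1.002
finger_force: 0.0
```

Call:
servo_tool:
  steps: [0, 0, 0.02, 0, 0, 0, 0, 0, 0.02, 0, 0, 0]

```text
clock: 16.05
tool_pos: [508.9, -265.2, -49.8]
tcp_rot: [-3.128, -0.283, 0.001]
force: [-0.3, 1.1, -0.1]
width: 0.997
finger_force: 0.0
```

Call:
servo_tool:
  steps: [0, 0, 0.02, 0, 0, 0, 0, 0, 0.02, 0, 0, 0]

```text
clock: 16.25
tool_pos: [509.4, -265.6, -50.9]
tcp_rot: [3.129, 0.283, 0.0]
force: [0.3, -0.2, 2.9]
width: 0.998
finger_force: 1.7
```

Call:
servo_tool:
  steps: [0, 0, 0.02, 0, 0, 0, 0, 0, 0.02, 0, 0, 0]

```text
clock: 16.45
tool_pos: [509.4, -265.6, -51.0]
tcp_rot: [-3.128, -0.283, 0.002]
force: [-6.7, 5.2, 17.5]
width: 1.003
finger_force: 8.5
```

Table contact at TCP z=-50.9 (open tips are 51 mm behind the reported TCP). Rise to tips ≈24 mm and grip.

Call:
servo_tool:
  steps: [0, 0, -0.15, 0, 0, 0, 0, 0, -0.27, 0, 0, 0, 0, 0, -0.27, 0, 0, 0]

```text
clock: 16.75
tool_pos: [510.9, -266.6, -24.0]
tcp_rot: [3.126, 0.283, 0.006]
force: [0.9, 0.2, 0.3]
width: 1.004
finger_force: 0.0
```

Call:
servo_tool:
  steps: [0, 0, 0, 0, 0, 0, 0, 0, 0, 0, 0, 0, 0, 0, 0, 0, 0, 0, 0, 0, 0, 0, 0, 0, 0, 0, 0, 0, 0, 0, 0, 0, 0, 0, 0, 0, 0, 0, 0, 0, 0, 0, 0, 0, 0, 0, 0, 0]
  claw: -1

```text
clock: 17.55
tool_pos: [508.8, -265.2, -26.8]
tcp_rot: [-3.128, -0.283, 0.001]
force: [-0.3, -1.4, -0.8]
width: 0.691
finger_force: 65.6
```

Call:
servo_tool:
  steps: [0, 0, -0.1, 0, 0, 0, 0, 0, -0.35, 0, 0, 0, 0, 0, -0.65, 0, 0, 0, 0, 0, -1, 0, 0, 0, 0, 0, -1, 0, 0, 0]

```text
clock: 18.05
tool_pos: [512.6, -267.7, 80.1]
tcp_rot: [3.122, 0.283, 0.013]
force: [0.5, -0.5, -1.1]
width: 0.688
finger_force: 65.5
```

Call:
servo_tool:
  steps: [0.1, -0.2, -0.2, 0, 0, 0, 0.2, -0.5, -0.3, 0, 0, 0, 0.305, -0.837, -0.3, 0, 0, 0]

```text
clock: 18.35
tool_pos: [524.8, -177.4, 104.8]
tcp_rot: [3.128, 0.28, 0.003]
force: [0.4, -0.5, -2.8]
width: 0.695
finger_force: 65.5
```

Call:
servo_tool:
  steps: [0.1, -0.3, 0, 0, 0, 0, 0.2, -0.6, 0, 0, 0, 0, 0.305, -0.837, 0, 0, 0, 0]

```text
clock: 18.65
tool_pos: [538.0, -87.7, 102.2]
tcp_rot: [-3.128, -0.284, 0.003]
force: [0.9, 0.5, -2.6]
width: 0.692
finger_force: 65.5
```

Call:
servo_tool:
  steps: [0.1, -0.3, 0, 0, 0, 0, 0.2, -0.6, 0, 0, 0, 0, 0.305, -0.837, 0, 0, 0, 0]

```text
clock: 18.95
tool_pos: [553.0, -0.1, 102.2]
tcp_rot: [-3.128, -0.284, 0.003]
force: [0.0, -0.5, -1.7]
width: 0.698
finger_force: 65.5
```

Call:
servo_tool:
  steps: [0.1, -0.3, 0, 0, 0, 0.01, 0.2, -0.6, 0, 0, 0, 0.02, 0.305, -0.75, 0, 0, 0, 0.03, 0.305, -0.837, 0, 0, 0, 0.045, 0.305, -0.837, 0, 0, 0, 0.0666, 0.305, -0.837, 0, 0, 0, 0.0666, 0.305, -0.837, 0, 0, 0, 0.0666, 0.305, -0.837, 0, 0, 0, 0.0666]

```text
clock: 19.75
tool_pos: [568.7, 85.6, 103.0]
tcp_rot: [3.12, -0.371, -0.001]
force: [-0.0, 0.3, -0.6]
width: 0.693
finger_force: 65.6
```

```bash
python3 - <<'E'
from h import *
o=env.get_obs();p=o['tool_pos'];print(o['clock'],p,o['force'],o['finger_force'])
Rt=R.from_rotvec(o['tcp_rot']).as_matrix();print('tool x deg',np.degrees(np.arctan2(Rt[1,0],Rt[0,0])),'tilt',Rt[:,2])
d=np.array([567.1,86.2,34.2])-p;print('tool delta to target',Rt.T@d)
X=np.array([.9728,-.2317]);Y=np.array([.2317,.9728])
for n in('scene','side','wrist'):
    im=env.grab_frame(n);c=cam(n,o);np.save(n+'2.npy',im);cv2.imwrite(f'pics/{n}2.png',im[:,:,::-1])
    zt=p[2]+26.8+50
    for nm,h0,h1,z in(('blue',108,128,zt),('yellow',22,32,61),('red',0,4,72)):
        for b in blobs(mask(im,h0,h1,140,40),20):
            r=rect(c,b,z)
            if np.hypot(r[0]-567,r[1]-86)<90:print(n,nm,cv2.boundingRect(b),r,'st',(r[:2]@X-531.7).round(1),(r[:2]@Y-215.3).round(1))
E
```

```text
19.75 [568.68080745  85.62935094 103.03225315] [-0.00132302  0.31394649 -0.59169551] 65.63218116760254
tool x deg -13.558505492165787 tilt [-7.99772842e-04 -2.59313139e-05 -9.99999680e-01]
tool delta to target [-1.61743587 -0.19878539 68.8334806 ]
scene blue (302, 182, 29, 35) [598.8  79.7 113.7  62.6 -11.3] st 32.3 1.0
scene yellow (297, 207, 42, 39) [563.8  86.6 140.5  82.8 -13.4] st -3.3 -0.4
scene red (294, 228, 4, 20) [628.7  29.7  63.8   7.7   2.3] st 73.0 -40.7
side blue (247, 150, 19, 16) [533.3  85.9  73.8  49.8  72.1] st -32.8 -8.2
side blue (275, 149, 16, 15) [603.4  66.8  70.7  41.2  69.6] st 39.8 -10.5
side blue (261, 168, 18, 7) [545.7  11.1  46.7  23.7 -14.5] st -3.4 -78.1
side yellow (245, 176, 47, 26) [566.5  94.4 130.3 106.5 -13.4] st -2.5 7.8
wrist blue (192, 164, 183, 237) [584.2  82.3  94.6  58.2 -13.6] st 17.5 0.1
wrist yellow (213, 132, 135, 33) [618.9  76.8  86.8  20.2  79.6] st 52.6 2.8
wrist red (348, 143, 17, 28) [602.2  32.2  18.7   8.9  32.9] st 46.7 -44.4
```

Call:
servo_tool:
  steps: [-0.016, 0, 0.15, 0, 0, 0, -0.016, 0, 0.3, 0, 0, 0, -0.016, 0, 0.42, 0, 0, 0, -0.016, 0, 0.52, 0, 0, 0, -0.016, 0, 0.58, 0, 0, 0, -0.016, 0, 0.63, 0, 0, 0, -0.016, 0, 0.65, 0, 0, 0, -0.016, 0, 0.65, 0, 0, 0]

```text
clock: 20.7
tool_pos: [567.6, 86.3, 38.5]
tcp_rot: [-3.119, 0.373, -0.0]
force: [0.6, -1.0, -1.8]
width: 0.689
finger_force: 65.6
```

Call:
servo_tool:
  steps: [0, 0, 0.01, 0, 0, 0, 0, 0, 0.02, 0, 0, 0, 0, 0, 0.02, 0, 0, 0]

```text
clock: 21.0
tool_pos: [567.6, 86.3, 36.7]
tcp_rot: [-3.119, 0.373, -0.001]
force: [0.0, -0.2, -1.5]
width: 0.697
finger_force: 65.6
```

Call:
servo_tool:
  steps: [0, 0, 0.01, 0, 0, 0, 0, 0, 0.01, 0, 0, 0]

```text
clock: 21.2
tool_pos: [567.4, 86.3, 35.5]
tcp_rot: [-3.119, 0.373, 0.0]
force: [-0.1, 0.3, -1.4]
width: 0.695
finger_force: 65.6
```

Call:
servo_tool:
  steps: [0, 0, 0.01, 0, 0, 0, 0, 0, 0.01, 0, 0, 0]

```text
clock: 21.4
tool_pos: [567.4, 86.3, 34.4]
tcp_rot: [3.119, -0.373, -0.0]
force: [-0.2, 0.3, -1.5]
width: 0.694
finger_force: 65.6
```

Call:
servo_tool:
  steps: [0, 0, 0.005, 0, 0, 0, 0, 0, 0.01, 0, 0, 0]

```text
clock: 21.6
tool_pos: [567.6, 86.3, 34.1]
tcp_rot: [3.119, -0.373, -0.0]
force: [-2.3, -0.9, 3.7]
width: 0.697
finger_force: 66.2
```

Call:
servo_tool:
  steps: [0, 0, 0.005, 0, 0, 0, 0, 0, 0.01, 0, 0, 0]

```text
clock: 21.8
tool_pos: [567.8, 86.3, 34.2]
tcp_rot: [-3.119, 0.373, -0.0]
force: [-5.2, 0.1, 9.7]
width: 0.694
finger_force: 66.7
```

Contact at the expected height. Release, then rise straight up.

Call:
servo_tool:
  steps: [0, 0, -0.01, 0, 0, 0, 0, 0, -0.01, 0, 0, 0, 0, 0, -0.01, 0, 0, 0, 0, 0, -0.01, 0, 0, 0, 0, 0, -0.01, 0, 0, 0, 0, 0, -0.01, 0, 0, 0]
  claw: 0.8

```text
clock: 22.4
tool_pos: [567.4, 86.3, 33.4]
tcp_rot: [3.119, -0.373, -0.0]
force: [0.7, 0.8, -0.8]
width: 0.899
finger_force: 0.0
```

Call:
servo_tool:
  steps: [0, 0, -0.05, 0, 0, 0, 0, 0, -0.15, 0, 0, 0, 0, 0, -0.3, 0, 0, 0, 0, 0, -0.5, 0, 0, 0, 0, 0, -0.8, 0, 0, 0, 0, 0, -1, 0, 0, 0]

```text
clock: 23.0
tool_pos: [568.8, 86.3, 137.5]
tcp_rot: [-3.119, 0.373, -0.007]
force: [0.2, 0.0, 0.3]
width: 0.903
finger_force: 0.0
```

Call:
servo_tool:
  steps: [0, 0, -0.4, 0, 0, 0, 0.2, 0, -0.8, 0, 0, 0, 0.45, 0, -1, 0, 0, 0, 0.45, 0, -1, 0, 0, 0, 0.45, 0, -1, 0, 0, 0]

```text
clock: 23.5
tool_pos: [611.4, 75.6, 234.8]
tcp_rot: [-3.119, 0.373, -0.002]
force: [0.7, 0.2, -0.7]
width: 0.902
finger_force: 0.0
```

```bash
python3 - <<'E'
from h import *
o=env.get_obs();p=o['tool_pos'];print(o['clock'],p,o['force'])
X=np.array([.9728,-.2317]);Y=np.array([.2317,.9728])
for n in('scene','side','wrist'):
    im=env.grab_frame(n);c=cam(n,o);cv2.imwrite(f'pics/{n}3.png',im[:,:,::-1])
    for nm,h0,h1,z in(('blue',108,128,111),('yellow',22,32,61),('red',0,4,72),('orange',6,16,50),('green',50,75,50)):
        for b in blobs(mask(im,h0,h1,140,40),20):
            r=rect(c,b,z)
            if np.hypot(r[0]-567,r[1]-86)<90 or(nm in('orange','green') and r[1]<-50):print(n,nm,cv2.boundingRect(b),r,'st',(r[:2]@X-531.7).round(1),(r[:2]@Y-215.3).round(1))
E
```

```text
23.5 [611.41688402  75.62582023 234.78012398] [ 0.68371177  0.18227904 -0.74983351]
scene blue (302, 194, 32, 42) [583.7  84.  139.2  62.5 -13.4] st 16.7 1.7
scene yellow (297, 207, 42, 39) [563.8  86.6 140.5  82.6 -13.4] st -3.3 -0.4
scene red (294, 228, 4, 20) [628.7  29.7  63.8   7.7   2.3] st 73.0 -40.7
scene orange (224, 196, 33, 38) [ 533.8 -119.7  137.7   70.2  -10.7] st 15.3 -208.1
scene green (126, 201, 24, 35) [ 559.1 -400.7  122.1   54.    10.1] st 105.0 -475.6
side blue (248, 169, 43, 18) [565.3  78.8 116.9  71.  -13.6] st -0.0 -7.7
side blue (262, 188, 17, 7) [547.3  17.1  46.4  24.5 -11.1] st -3.2 -71.9
side yellow (259, 194, 25, 6) [561.4  51.   67.1  19.9 -13.1] st 2.6 -35.6
side yellow (245, 180, 9, 22) [512.2 105.4 102.7  18.5  77.1] st -57.9 5.9
side orange (255, 233, 48, 23) [ 514.8 -128.7  120.5   69.7  -10.3] st -1.1 -221.2
side orange (272, 256, 18, 7) [ 501.  -183.1   45.2   19.7  -11.4] st -1.9 -277.3
side green (308, 300, 57, 41) [ 544.  -405.6  128.1   62.    10.2] st 91.5 -483.8
side green (455, 284, 42, 36) [ 867.2 -472.3   92.6   55.6   89.8] st 421.3 -473.8
side green (335, 330, 18, 13) [ 543.  -450.9   49.6   10.5   10.8] st 101.0 -528.1
wrist blue (252, 170, 63, 115) [570.1  86.4 118.1  58.  -13.5] st 2.9 0.8
wrist yellow (241, 158, 82, 118) [562.3  89.9 137.7  85.8 -13.4] st -5.5 2.4
wrist red (324, 162, 10, 22) [605.5  30.5  22.2   9.2 -11.4] st 50.3 -45.3
wrist red (321, 227, 9, 30) [530.5  49.3  35.1   8.9 -11.2] st -27.1 -44.4
wrist orange (440, 154, 69, 104) [ 522.1 -120.7  123.4   63.   -10.7] st 4.2 -211.7
wrist orange (432, 182, 10, 42) [537.3 -82.1  48.7   8.1 -10.4] st 10.0 -170.7
```

```bash
python3 -c "
from station import env
print(env.close_job())"
```

```text
the job is handed in; nothing more can be done
None
```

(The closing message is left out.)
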